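# Print a label on the showroom scale

### The arm

A 7-joint arm with a two-finger parallel gripper is mounted at the origin on the work surface. World frame = base frame: x ahead of the robot, y to its left, z up, the work surface at z = 0. Lengths are in mm, angles in degrees, forces in N, time in s.
With the tool pointing down it reaches from about 400 to 875 mm from the base axis. Payload 6.5 kg.
Tool frame: the origin (TCP) lies at the very end of the fingers, on their centre line; the grasp point (between the pads) lies 19 mm behind it; z points along the fingers, y is the line along which they close (so a half turn about z gives the same grasp; the last joint's range is limited). The gripper opens to 88 mm and grips with 3 to 60 N. Pads are 18 mm wide; open, the fingers measure 123 mm over their backs; the gripper's body (75 mm by 187 mm) begins 45 mm behind the grasp point.
Start: joints at [-74.381, 30.733, -0.252, 88.115, 0.149, 61.152, -4.079], TCP at [216.026, 613.044, 238.716] pointing down, gripper open.
Joint ranges: [-154.64, 154.64], [-21.42, 123.67], [-72.66, 72.17], [13.99, 137.28], [-74.86, 254.86], [10.95, 109.41], [-158.01, 158.01]. Speed limits (degrees/s): [136.94, 136.94, 180, 180, 180, 180, 180].

### API

Orientations are given as a 3x3 rotation matrix whose columns are the frame's x, y, z axes.
In Python, from rig import manip, cams gives the robot as it stands. Calls block until the motion is done:
- manip.goto(position, orientation): joint-space move of the TCP to a pose.
- manip.servo_line(position, v=150, ori=None, force_limit=None): straight line of the TCP; ori=None keeps the orientation; v is the mean speed in mm/s. With force_limit (N) it stops when the force on the tool has changed by that much, and returns True; else False.
- manip.set_joints(angles): joint-space move.
- manip.command_gripper(opening): finger opening in mm; the grip force is fixed at half the most; returns when the fingers have stopped.
- manip.wait(seconds).
- manip.solve_ik(position, orientation): joint angles nearest the present ones, or None.
- manip.observe(): the state.
- cams.grab_frame(name): name is "scene" or "top" or "wrist"; returns (picture, depth): 400x640x3 uint8, blue, green, red; 400x640 float32, mm along the optical axis (not along the pixel's ray), 0 where there is no reading.
- cams.camera_info(name): a dict with "vfov" (degrees; the focal length in pixels is half the picture's height over the tangent of half this angle, whatever the lens; pixels are square), "cx", "cy" (the principal point, pixels), "dist" ([k1, k2, p1, p2, k3] as OpenCV has them; the pictures are not rectified), "pose" (4x4, takes a point from camera to world coordinates). Camera axes: x right, y down, z forward; pixel columns grow to the right and rows downward; lengths in mm; the calibration is good to about 2 mm. A picture is of the moment at which its call begins: read the wrist's pose just before it. camera_info takes no time and is no camera call; for the wrist camera it gives the pose at the moment of the call.
A pose or a line that the arm cannot do raises manip.MotionError and nothing moves.
- manip.hand_in(): hands the job in; it is judged then, once.
The state is a dict: "clock": time; "joint_positions": joint angles; "qvel": joint speeds; "tau": joint torques, N m; "position": TCP position; "eef_rot": TCP orientation; "force": force on the tool from outside, world axes, zero at the start; "torque": the same for the moment, N m; "width": finger opening in mm; "grip_force": force on a finger pad.
Only numpy, scipy, OpenCV 4.12 (cv2) and the standard library are available. Lean on these libraries where they do the work, as an engineer would, in place of code of your own. Each camera call takes 0.05 s, during which the arm holds its last target. There are 200 camera calls.

### The job

Print a label for the bowl standing on the label scale, using only the closed fingertips: push the open paper drawer at the scale's front fully shut, then tip the big rocker switch on by pushing its raised end down, then press the round key right down so that it stays down, and last press the long bar key fully down for a moment and let it come up again. Keep this order, do not press the square key, and neither move nor lift the bowl or anything else on the counter.

Things in the scene. Friction and masses are not known exactly. Their poses are not given: they have to be found in the camera images.
- scale: Grey label scale, fixed. Origin on the counter under the middle of its low front console (130 mm deep along x, 360 mm wide along y, top 70 mm up). x points from the front (drawer side) to the back, away from the robot; y left, z up. Four white keys in 6 mm high black frames stand in a row on the console at x = -12 mm, y = -126, -42, 42, 126 mm; which is where varies.
- drawer (a joint): Paper drawer in the console's front: metres it stands open, 0 fully shut (a hard stop), at most 0.055. It starts 25 to 50 mm open. It slides along the scale's x axis (pushing towards scale +x shuts it), stays where left, and needs about 2 to 3 N.
- drawer_face (a point): Centre of the drawer's flat outer face, which looks to scale -x; moves with the drawer; 38 mm above the counter. The face is 140 mm wide and reaches from 18 to 58 mm above the counter. Its panel is 8 mm thick and stands 8 mm proud of the console's front when shut.
- rocker (a joint): Rocker switch angle, rad: -0.2 off (start), +0.2 on, hard stops at both. Stays where left; about 2 to 3 N on its raised end tips it.
- rocker_on (a point): Point on top of the rocker's far (scale +x) half, 18 mm from its axle, moving with it. The rocker is a white cap 56 mm long (scale x), 30 mm wide, top a shallow V, axle along scale y. Off, the far half is the raised end, sloping up 0.4 rad, this point about 92 mm above the counter; pushed down, the half lies level at 85 mm and the switch is on.
- round_key (a joint): Round key, metres pressed: 0 up, 0.007 fully down (hard stop). It has no spring: needs about 3 N and stays down.
- round_top (a point): Centre of the round key's flat top, 30 mm diameter, 86 mm above the counter when up; moves with it.
- square_key (a joint): Square key, metres pressed, 0 up, 0.006 down; springs back. Not to be pressed.
- square_top (a point): Centre of the square key's top, 27 by 27 mm, 86 mm above the counter.
- bar_key (a joint): Long bar key, metres pressed: 0 up, 0.006 fully down (hard stop). Spring: 2 N at the start of travel, 5 N fully down; comes up when let go.
- bar_top (a point): Centre of the bar key's top, 54 mm along scale y by 20 mm along scale x, 86 mm above the counter when up; moves with it.
- plate (a point): Centre of the top of the scale's steel weighing plate, 95 mm above the counter; 230 mm along scale x by 300 mm along y, 190 mm behind the scale's origin. In front of it, 56 mm behind that origin, a low display bar (18 mm deep, 200 mm wide) stands on the console, top 91 mm up.
- bowl: Loose blue-grey bowl, 130 mm wide, 55 mm high, on the weighing plate; origin under its centre.
- mug: Loose white mug, 76 mm wide, 85 mm high, beside the console's front left; origin under its centre.
- tape: Loose brown roll of tape lying flat, 70 mm wide, 24 mm high, beside the console's front right; origin under its centre.
- basket: Loose black wire fruit basket with oranges, 236 mm wide, 85 mm high; origin under its centre.
- flowerpot: Loose black pot with flowers, 80 mm wide, 140 mm high; origin under its centre.
- paper_roll: Loose upright white paper roll on a stand, 110 mm wide, 200 mm high; origin under its centre.
- jar: Loose glass jar with a wooden cap, 60 mm wide, 100 mm high; origin under its centre.

How it is judged:
By the outcome, as a careful person would: the job done as asked, in the order asked, and still so for the second after the job is handed in, with the robot touching nothing.
It also fails if it takes over 48 s, if anything falls off the work surface, if the arm or the gripper's body presses on something with over 40 N, if the wrist force passes 120 N, or if a joint passes its speed limit or range.

## Working session

There is one attempt and no reset: what is moved stays moved. The work goes in short steps, each a Python script; the robot and the scene stay as the last script left them, time stands still between calls to the robot, and variables do not carry over. Pictures are saved under pics/ and viewed, at most 10 in all, crops included, and the job is handed in when it is done.

```bash
ls; mkdir -p pics; python3 - <<'E'
from rig import manip, cams
import cv2,numpy as np
for n in ("scene","top"):
    p,d=cams.grab_frame(n); cv2.imwrite(f"pics/{n}0.png",p); np.save(f"{n}0.npy",d); np.save(f"{n}0img.npy",p)
    i=cams.camera_info(n); print(n,i["vfov"],i["cx"],i["cy"],i["dist"]); print(np.round(i["pose"],3))
print(manip.observe()["clock"])
E
```

```text
pics
scene 50.06299688252735 317.3812456851585 195.3264846774637 [-0.02579672  0.          0.          0.          0.        ]
[[ 6.620000e-01  4.800000e-01 -5.750000e-01  1.452861e+03]
 [ 7.490000e-01 -4.370000e-01  4.970000e-01 -7.024380e+02]
 [-1.300000e-02 -7.600000e-01 -6.490000e-01  1.033067e+03]
 [ 0.000000e+00  0.000000e+00  0.000000e+00  1.000000e+00]]
top 51.051201069302316 316.6476932099155 192.89707038936177 [0.00066765 0.         0.         0.         0.        ]
[[-2.100000e-02 -9.970000e-01  7.400000e-02  4.892830e+02]
 [-1.000000e+00  2.000000e-02 -5.000000e-03  9.364000e+00]
 [ 4.000000e-03 -7.400000e-02 -9.970000e-01  1.513088e+03]
 [ 0.000000e+00  0.000000e+00  0.000000e+00  1.000000e+00]]
0.1
```

View pics/scene0.png

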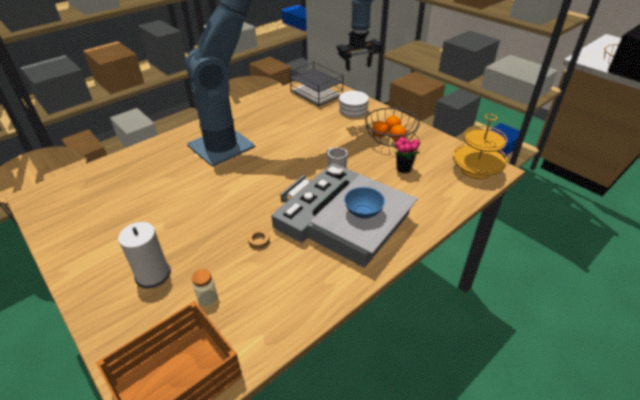

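View pics/top0.png

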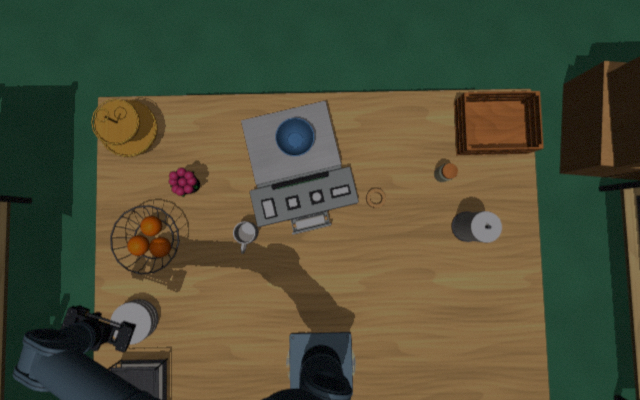

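Top view: on the console, left to right, are the rocker (268,208), square (293,202), round (317,197) and bar (341,190). The open drawer is at (312,222), the mug at (245,232) and the tape at (375,197). In the scene view the arm is clear of the scale. Next I'll take a rough pose from the top view, then a close look with the wrist camera.

```bash
cat > h.py <<'E'
from rig import manip, cams
import cv2,numpy as np
def ray2plane(info,px,z):
    f=200/np.tan(np.radians(info["vfov"]/2))
    K=np.array([[f,0,info["cx"]],[0,f,info["cy"]],[0,0,1]])
    u=cv2.undistortPoints(np.array(px,float).reshape(-1,1,2),K,np.array(info["dist"])).reshape(-1,2)
    T=np.array(info["pose"]); d=np.c_[u,np.ones(len(u))]@T[:3,:3].T; o=T[:3,3]
    return o+d*((z-o[2])/d[:,2])[:,None]
def down(yaw):  # tool y along scale y (up to sign), z down
    c,s=np.cos(yaw),np.sin(yaw)
    return np.array([[c,s,0],[s,-c,0],[0,0,-1.]])
E
python3 - <<'E'
from h import *
P=ray2plane(cams.camera_info("top"),[[268,208],[293,202],[317,197],[341,190]],86)
print(P.round(1)); v=P[0]-P[3]; yaw=np.arctan2(-v[0],v[1]); print(np.degrees(yaw),np.hypot(*v[:2]))
o=manip.observe(); print(o["eef_rot"].round(2) if hasattr(o["eef_rot"],"round") else o["eef_rot"])
T=np.array(cams.camera_info("wrist")["pose"]); R=np.array(o["eef_rot"])
print("cam in tool",(R.T@(T[:3,3]-o["position"])).round(1),(R.T@T[:3,:3]).round(2),cams.camera_info("wrist")["vfov"])
c=P.mean(0)
for k in (0,np.pi): print(manip.solve_ik([c[0]-60,c[1],330],down(yaw+k)))
E
```

```text
[[546.9 168.6  86. ]
 [565.6  83.1  86. ]
 [581.    0.9  86. ]
 [603.3 -81.6  86. ]]
12.706627231599455 256.47173620004736
[[-0.94  0.33 -0.  ]
 [ 0.33  0.94 -0.  ]
 [-0.   -0.   -1.  ]]
cam in tool [  77.8   -0.9 -145.6] [[-0.   -0.95 -0.3 ]
 [ 1.   -0.    0.  ]
 [-0.   -0.3   0.95]] 70.12992273917844
[-48.41099914  15.24207053  47.24540314 103.94555016 -12.19283123
  66.0629649  -74.47264123]
[-27.57662125  12.38522152  21.11167371 102.95416306  -4.86835748
  65.54682017  97.81157358]
```

```bash
python3 - <<'E'
from h import *
import pickle
manip.goto([515,43,330],down(np.radians(192.7)))
manip.command_gripper(0)
i=cams.camera_info("wrist"); p,d=cams.grab_frame("wrist"); cv2.imwrite("pics/w1.png",p); pickle.dump((i,p,d),open("w1.pkl","wb"))
o=manip.observe(); print(o["clock"],o["position"],o["width"],o["force"],o["joint_positions"])
E
```

```text
3.7667 [514.98607943  43.01676083 330.00643223] 0.38879675956951465 [ 0.26397654 -0.70885253 -0.27349589] [-27.51493448  12.47130467  21.04720402 102.84592482  -4.88765039
  65.57161388  97.80239547]
```

View pics/w1.png

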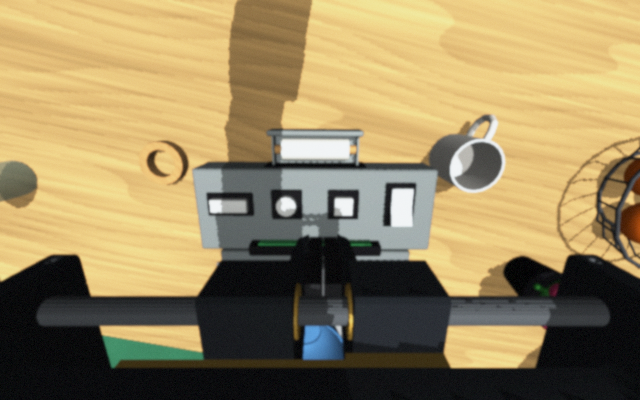

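Wrist view (image up points towards the robot): bar (229,205), round (285,206), square (343,205), rocker (401,205). The drawer panel's top edge is at about (315,133), the mug at (470,163) and the tape at (166,162). The green display lies at y≈245.

```bash
python3 - <<'E'
from h import *
import pickle
i,p,d=pickle.load(open("w1.pkl","rb"))
# dark frames: black regions on the console, y 185..228
g=cv2.cvtColor(p,cv2.COLOR_BGR2GRAY); 
roi=np.zeros_like(g); roi[178:232,200:425]=1
for name,m in (("white",(g>175)),("frame",(g<60)|(g>175))):
    m=(m&(roi>0)).astype(np.uint8)
    n,l,st,ce=cv2.connectedComponentsWithStats(m)
    for k in range(1,n):
        if st[k,4]>150: print(name,st[k],ce[k].round(1),ray2plane(i,[ce[k]],86 if name=="white" else 76)[0].round(1))
for px in [(229,205),(285,206),(343,205),(401,195),(401,215),(401,220),(315,133),(272,133),(360,133)]: print(px,d[px[1],px[0]])
T=np.array(i["pose"]);print(T.round(3))
f=200/np.tan(np.radians(i["vfov"]/2))
def pt(u,v):
    q=d[v,u]; return (T[:3,:3]@np.array([(u-i["cx"])/f*q,(v-i["cy"])/f*q,q])+T[:3,3]).round(1)
for v in range(124,142,2): print(v,pt(290,v),pt(340,v),g[v,290],g[v,340])
print("rocker col",[pt(401,v) for v in range(184,230,4)])
print("box",pt(285,206),pt(229,205),pt(343,205))
vis=cv2.resize(p[110:270,180:450],None,fx=2.9,fy=2.9,interpolation=cv2.INTER_CUBIC); cv2.imwrite("pics/w1c.png",vis)
E
```

```text
white [200 178  21  37 334] [207.8 188. ] [ 579.6 -110.1   86. ]
white [ 283  178  142   34 1679] [341.4 188. ] [538.   74.6  86. ]
white [391 189  23  41 853] [401.7 208.5] [548.8 167.2  86. ]
white [278 197  18  16 212] [286.1 204.6] [579.8   2.6  86. ]
white [335 198  18  18 289] [344.1 205.8] [563.2  84.8  86. ]
white [209 200  35  13 255] [222.1 205.5] [601.3 -87.4  86. ]
frame [200 178  21  37 334] [207.8 188. ] [ 583.2 -113.6   76. ]
frame [ 283  178  142   34 1679] [341.4 188. ] [540.6  75.9  76. ]
frame [384 184  31  41 279] [391.3 199.9] [542.1 152.   76. ]
frame [391 189  23  41 853] [401.7 208.5] [551.6 170.9  76. ]
frame [271 190  31  29 447] [286.  202.9] [580.8   1.5  76. ]
frame [328 191  30  28 343] [341.5 201.5] [560.7  80.9  76. ]
frame [208 193  46  23 384] [237.  200.5] [593.  -69.7  76. ]
frame [278 197  18  16 212] [286.1 204.6] [583.4   2.1  76. ]
frame [335 198  18  18 289] [344.1 205.8] [566.4  86.4  76. ]
frame [209 200  35  13 255] [222.1 205.5] [605.5 -90.3  76. ]
(229, 205) 412.45926
(285, 206) 412.60513
(343, 205) 413.31918
(401, 195) 408.80466
(401, 21
[... 546 characters left out ...]
 116
132 [480.5 -13.5  58.4] [464.9  56.4  57.7] 184 181
134 [483.5 -13.1  56.3] [467.6  57.1  57.5] 170 182
136 [490.  -15.6  23.2] [473.1  60.5  21.7] 122 133
138 [490.8 -13.3  42.2] [475.8  61.   24.7] 156 141
140 [492.9 -12.3  48.4] [476.7  59.8  48.4] 231 225
rocker col [array([515.9, 158.7,  75.6]), array([520.6, 158.7,  80.9]), array([525.6, 159.4,  84.2]), array([531.1, 160.9,  85.1]), array([537. , 162.8,  84.7]), array([542.7, 164.5,  85.2]), array([548.5, 166.2,  85.5]), array([553.8, 167.4,  87.5]), array([558.7, 168. ,  90.7]), array([564.3, 169.4,  92. ]), array([569. , 169.8,  95.7]), array([584.4, 181.9,  69.3])]
box [582.4   1.4  85.5] [598.8 -78.   85.1] [562.8  83.2  84.4]
```

View pics/w1c.png

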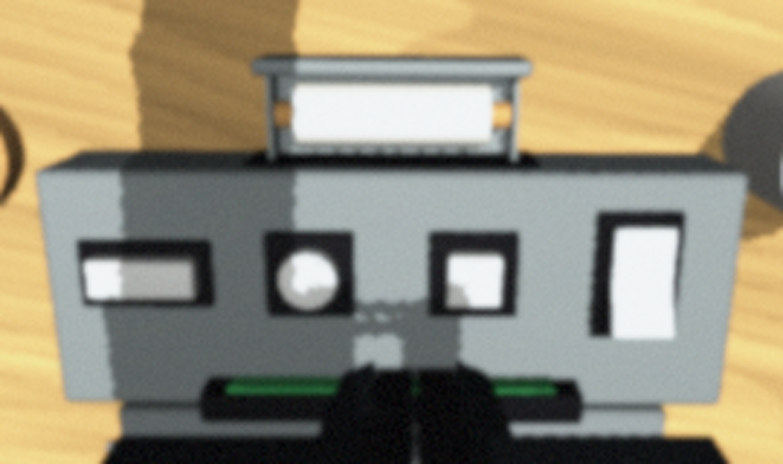

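The crop shows bar (139,280), round (308,280), square (475,281), rocker x 612–680, and the drawer face's top edge at about (390,57). I'll fit the scale pose from these.

```bash
python3 - <<'E'
from h import *
import pickle
i,p,d=pickle.load(open("w1.pkl","rb"))
c=lambda L:[(u/2.9+180-.33,v/2.9+110-.33) for u,v in L]
P=ray2plane(i,c([(139,280),(308,280),(475,281)]),86)
loc=np.array([[-12,-126],[-12,-42],[-12,42.]])
# 2D rigid fit (Kabsch)
A=loc-loc.mean(0);B=P[:,:2]-P[:,:2].mean(0)
yaw=np.arctan2((A[:,0]*B[:,1]-A[:,1]*B[:,0]).sum(),(A*B).sum())
R=np.array([[np.cos(yaw),-np.sin(yaw)],[np.sin(yaw),np.cos(yaw)]])
t=P[:,:2].mean(0)-R@loc.mean(0)
print(P.round(1),np.degrees(yaw),t,((loc@R.T+t)-P[:,:2]).round(1))
# checks
inv=lambda Q:((Q[:,:2]-t)@R).round(1)
print("drawer edge top z58",inv(ray2plane(i,c([(255,58),(390,57),(530,60)]),58)))
print("console front corners z70",inv(ray2plane(i,c([(40,170),(746,173)]),70)))
print("rocker near corners z~82, far z96",inv(ray2plane(i,c([(615,228),(678,228)]),81)),inv(ray2plane(i,c([(612,338),(674,338)]),96)))
it=cams.camera_info("top");print("top keys",inv(ray2plane(it,[[268,208],[293,202],[317,197],[341,190]],86)))
np.save("pose.npy",[*t,yaw])
E
```

```text
[[600.7 -79.5  86. ]
 [582.2   2.7  86. ]
 [564.5  84.1  86. ]] 12.485089843184621 [585.10208822  46.07785777] [[-0.1 -0.1]
 [ 0.2 -0.3]
 [-0.2  0.4]]
drawer edge top z58 [[-118.1  -67.5]
 [-118.8   -1. ]
 [-117.6   68. ]]
console front corners z70 [[ -64.2 -175.2]
 [ -63.8  176.6]]
rocker near corners z~82, far z96 [[-38.2 110.7]
 [-38.3 141.9]] [[ 14.4 109.7]
 [ 14.3 140.5]]
top keys [[ -10.8  127.9]
 [ -11.    40.4]
 [ -13.7  -43.2]
 [  -9.8 -128.6]]
```

```bash
cat >> h.py <<'E'
tx,ty,YAW=np.load("pose.npy"); ORI=down(YAW+np.pi)
def W(x,y,z): return [tx+np.cos(YAW)*x-np.sin(YAW)*y, ty+np.sin(YAW)*x+np.cos(YAW)*y, z]
def S(p): dx,dy=p[0]-tx,p[1]-ty; return np.round([np.cos(YAW)*dx+np.sin(YAW)*dy,-np.sin(YAW)*dx+np.cos(YAW)*dy,p[2]],1)
def st(m=""): o=manip.observe(); print(m,round(o["clock"],2),S(o["position"]),np.round(o["force"],1))
E
python3 - <<'E'
from h import *
manip.goto(W(-155,0,150),ORI); st()
manip.servo_line(W(-155,0,40),v=120); st("low")
print(manip.servo_line(W(-70,0,40),v=40,force_limit=14)); st("pushed")
manip.wait(0.2); st()
manip.servo_line(W(-130,0,40),v=100)
i=cams.camera_info("wrist"); p,d=cams.grab_frame("wrist"); cv2.imwrite("pics/w2.png",p)
manip.servo_line(W(-130,0,150),v=150); st("up")
E
```

```text
4.58 [-1.533e+02 -1.000e-01  1.510e+02] [0.2 0.8 0.4]
low 5.65 [-1.544e+02 -1.000e-01  4.050e+01] [ 0.3 -0.4 -0.6]
True
pushed 7.33 [-82.2   0.   39.2] [ 0.4 -0.8  0.2]
 7.53 [-83.1   0.   38.9] [-0.5  0.2  0.1]
up 9.07 [-1.304e+02  1.000e-01  1.494e+02] [-0.1  0.2 -0.4]
```

```bash
python3 - <<'E'
from h import *
manip.goto(W(-90,0,300),ORI)
i=cams.camera_info("wrist"); p,d=cams.grab_frame("wrist"); st()
cv2.imwrite("pics/w3.png",cv2.resize(p[90:290,150:470],None,fx=2.5,fy=2.5,interpolation=cv2.INTER_CUBIC))
import pickle; pickle.dump((i,p,d),open("w3.pkl","wb"))
E
```

```text
9.79 [-9.110e+01  2.000e-01  2.984e+02] [0.7 0.8 0.2]
```

View pics/w3.png

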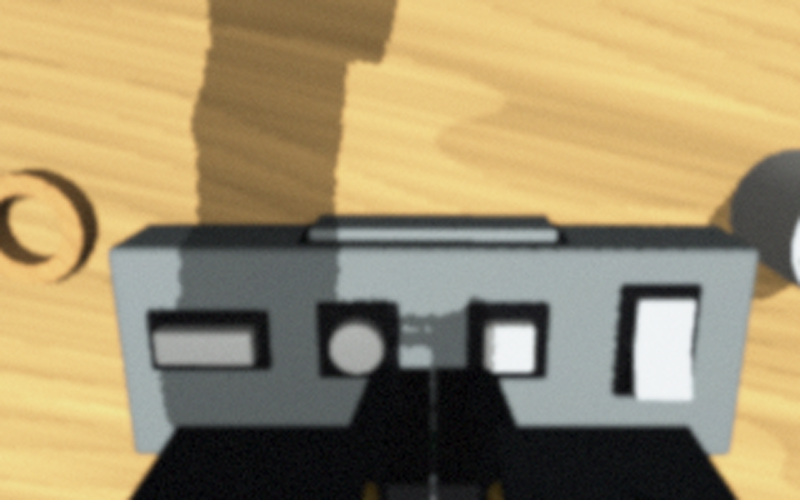

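Panel's top edge runs at y≈228 (front) to 243 (against the console), so the drawer looks shut. I'll check the number, then press the rocker with a force limit.

```bash
python3 - <<'E'
from h import *
import pickle
i,p,d=pickle.load(open("w3.pkl","rb"))
Q=ray2plane(i,[(u/2.5+150-.3,v/2.5+90-.3) for u,v in [(430,227),(310,229),(556,231)]],58)
fx=[S(q) for q in Q]; print("face",fx)
if np.mean([f[0] for f in fx])<-77: raise SystemExit("not shut")
manip.goto(W(7,126,150),ORI); manip.wait(.2)
manip.servo_line(W(7,126,104),v=100); st("above")
print(manip.servo_line(W(7,126,80),v=20,force_limit=15)); st("pressed")
manip.servo_line(W(7,126,140),v=120); st("up")
E
```

```text
face [array([-73.1,  -2. ,  58. ]), array([-72., -69.,  58.]), array([-70.8,  68.5,  58. ])]
above 11.47 [  7.2 125.8 104.2] [-0.3  0.2  1.1]
True
pressed 12.38 [  7.5 126.   85.4] [-2.4 -0.   9.2]
up 12.99 [  6.5 126.1 139.5] [ 0.7 -0.5  0.4]
```

```bash
python3 - <<'E'
from h import *
import pickle
manip.servo_line(W(9,126,100),v=100)
print(manip.servo_line(W(9,126,77),v=20,force_limit=25)); st("pressed")
manip.servo_line(W(9,126,120),v=120)
manip.goto(W(-90,0,300),ORI); manip.wait(.2)
i=cams.camera_info("wrist"); p,d=cams.grab_frame("wrist"); st()
cv2.imwrite("pics/w4.png",cv2.resize(p[90:290,150:470],None,fx=2.5,fy=2.5,interpolation=cv2.INTER_CUBIC))
T=np.array(i["pose"]); f=200/np.tan(np.radians(i["vfov"]/2))
for v in range(206,254,3):
    u=416; q=d[v,u]; print(v,S(T[:3,:3]@np.array([(u-i["cx"])/f*q,(v-i["cy"])/f*q,q])+T[:3,3]))
E
```

```text
True
pressed 14.32 [  9.  126.   85.4] [-2.5 -0.8 10.3]
 15.97 [-90.    0.7 299. ] [ 0.1 -0.3 -0.3]
206 [-41.  128.3  74.5]
209 [-36.6 128.7  74.6]
212 [-37.4 124.2  88.7]
215 [-35.2 122.7  94.1]
218 [-30.7 123.4  93.4]
221 [-25.5 124.6  91.1]
224 [-20.5 125.7  89.3]
227 [-15.  127.   86.7]
230 [ -9.5 128.3  84.2]
233 [ -5.1 128.7  84.4]
236 [ -1.  128.8  85.3]
239 [  3.8 129.5  84.8]
242 [  8.3 129.8  85. ]
245 [ 13.4 130.6  84. ]
248 [ 26.  136.7  68.5]
251 [ 30.4 136.9  69.5]
```

View pics/w4.png

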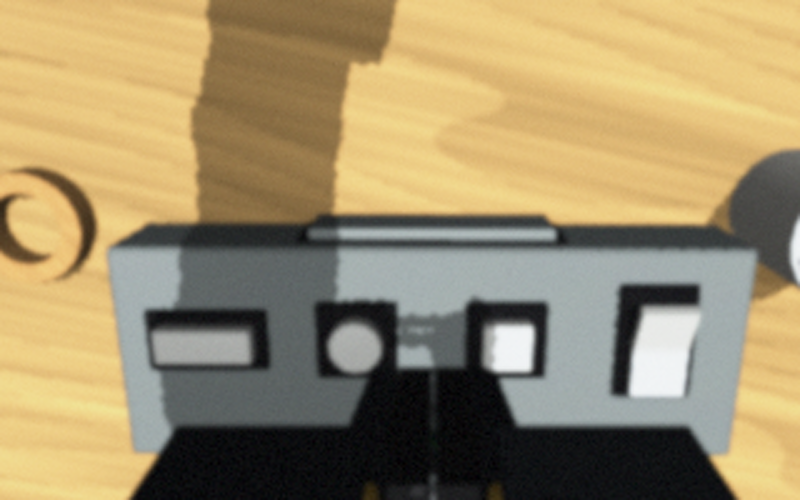

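The rocker (660,350) now shows its far half level at 85 mm and its near half raised, so it is on. The drawer is still shut and the keys are untouched. Round key next, then the bar, each checked by the height reached.

```bash
python3 - <<'E'
from h import *
manip.goto(W(-12,-42,140),ORI); manip.wait(.2)
manip.servo_line(W(-12,-42,95),v=100)
hit=manip.servo_line(W(-12,-42,70),v=20,force_limit=25); st(f"round {hit}"); z=manip.observe()["position"][2]
manip.servo_line(W(-12,-42,130),v=100)
if z>80.3: raise SystemExit("round not down?")
manip.servo_line(W(-12,-126,130),v=150); manip.wait(.2)
manip.servo_line(W(-12,-126,95),v=100)
hit=manip.servo_line(W(-12,-126,71),v=20,force_limit=25); st(f"bar {hit}")
manip.wait(.3); st("held")
manip.servo_line(W(-12,-126,140),v=100)
manip.goto(W(-90,0,300),ORI); manip.wait(.2)
i=cams.camera_info("wrist"); p,d=cams.grab_frame("wrist"); st()
cv2.imwrite("pics/w5.png",cv2.resize(p[90:290,150:470],None,fx=2.5,fy=2.5,interpolation=cv2.INTER_CUBIC))
T=np.array(i["pose"]); f=200/np.tan(np.radians(i["vfov"]/2))
for u,v in [(231,229),(292,229),(354,229)]:
    q=np.median(d[v-3:v+4,u-3:u+4]); print(S(T[:3,:3]@np.array([(u-i["cx"])/f*q,(v-i["cy"])/f*q,q])+T[:3,3]))
E
```

```text
round True 18.36 [-11.8 -42.   79.5] [-1.9  0.1  9.5]
bar True 21.23 [ -11.8 -126.    80.5] [-2.9  1.9  9.9]
held 21.52 [ -11.8 -126.    80.5] [-2.3  0.   9.6]
 23.4 [-90.1  -0.7 299.1] [ 0.2 -0.  -0.2]
[ -11.8 -127.2   85.8]
[ -8.5 -44.7  78.4]
[-11.6  40.9  85.9]
```

View pics/w5.png

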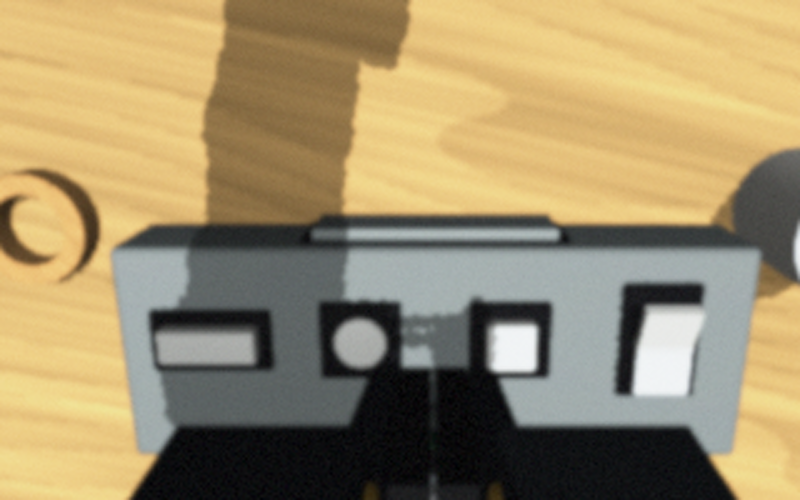

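The round key (360,343) is down at 78.4 mm and the bar (205,345) is back up at 85.8. The square key (512,347) is untouched, the rocker is on and the drawer is shut. All three presses stopped the same 0.4–0.5 mm above nominal, with about 10 N held on the tool, so each reached its hard stop.

```bash
python3 -c "
from rig import manip
print(manip.hand_in())"
```

```text
the job is handed in; nothing more can be done
None
```

I finished the job in the order asked and handed it in at about 23 s: drawer shut, rocker on, round key down and staying down, bar key pressed fully and back up, square key not pressed, and the arm kept clear of the bowl and other items.

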